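# Close the pinwheel layer of connector cartons on the pallet slab

## Robot

A 6-joint arm with a two-finger parallel gripper is mounted at the origin on the work surface. World frame = base frame: x ahead of the robot, y to its left, z up, the work surface at z = 0. Lengths are in mm, angles in rad, forces in N, time in s.
With the tool pointing down it reaches from about 300 to 775 mm from the base axis. Payload 14.6 kg.
Tool frame: the origin (TCP) lies midway between the tips of the shut fingers; the grasp point (between the pads) lies 19 mm behind it (manip.hold_point_z is the distance from the TCP to the grasp point, in mm); z points along the fingers, y is the direction in which the jaws open and shut (so a half turn about z gives the same grasp; the last joint's range is limited). The gripper opens to 94 mm and grips with 3 to 60 N. Pads are 16 mm wide; open, the fingers measure 119 mm over their backs; the gripper's body (75 mm by 177 mm) begins 78 mm behind the grasp point.
Start: joints at [1.148, 0.3, 1.521, -0, 1.321, -0.067], TCP at [191.584, 515.543, 205.446] pointing down, gripper open.
Joint ranges: [-3.03, 3.03], [-0.79, 2.21], [0.23, 2.52], [-1.04, 4.18], [0, 3.07], [-2.55, 2.55]. Speed limits (rad/s): [2.22, 2.22, 2.57, 3.14, 3.14, 3.14].

## Interface

Orientations are given as [roll, pitch, yaw] about the fixed x, y, z axes, in that order (R = Rz(yaw) Ry(pitch) Rx(roll)).
In Python, from cell import manip gives the robot as it stands.
- The arm moves only by the shell command python3 -m crank 'ROWS' [OPENING] [FORCE]. ROWS is JSON, a list of rows, each an object with "offset": the shift along the world's x, y, z in m, a list of three; "spin": the turn about the world's z in degrees. In form: [{"offset": [dx, dy, dz], "spin": spin}, ...]. A call has exactly 8 rows; each row is the pose to reach, as a shift and turn from the pose measured when the call began; what a row does not reach only later rows make up. A row lasts 1/12 s, in which the tool goes at most 41.7 mm and 7.16 degrees, less where a joint would pass 70% of its speed; a pose out of reach is approached as far as the arm can. A call with a gripper value outside its range is refused whole. OPENING is the opening, from 0 (shut) to 1 (fully open), set as the call begins (- or left out, the last holds). The fingers move at their own pace and stop on an object; FORCE is the grip in N (left out, the last holds). Time passes only in rows, so rows that repeat a pose let the fingers close, or fill a call up. It gives the time, the measured TCP pose, the force and the opening at its end, in the units of the state.
- manip.read_state(): the state, without advancing time (a new reading comes with each control period).
- manip.camera(name): name is "scene" or "top" or "wrist"; returns a dict with "pixels" (480x640x3 uint8, red, green, blue), "fx", "fy", "cx", "cy" (pixels), "extrinsics" (4x4, takes a point from world to camera coordinates); the wrist camera has in their place "hand_eye" (4x4, takes a point from camera to tool coordinates, whose origin is the TCP and whose axes are the flange's). Camera axes: x right, y down, z forward; pixel columns grow to the right and rows downward; lengths in mm; the calibration is good to about 2 mm. A picture is of the moment at which its call begins: read the wrist's pose just before it. There is no depth.
- manip.sign_off(): hands the job in, once; it reports no verdict.
Trained networks look in a picture, given as the dict that the camera call returned (one of the last four; its "shot" number tells which), for a name from the list of things; names that differ only in an ending like _2 or _b are one class to them, and where a whole thing is asked for, a point or a joint stands for the part that bears it (a point fixed in the world has none). Each returns a list of dicts, best first, with "conf" (0 to 1); they miss things now and then, are a little off and sometimes report something else, mostly with a low value. They report only what shows in the picture. A call takes as long as a camera call. They do not tell look-alikes from the thing itself.
- manip.search_frame(picture, name): "location" ([x, y, z] in mm, in world coordinates, good to about 4 mm: the middle of the surface that is visible of it).
- manip.masks_of(picture, name): "mask" (480x640 bool, what is visible of it).
The state is a dict: "clock": time; "joints": joint angles; "qd": joint speeds; "effort": joint torques, N m; "eef_pos": TCP position; "eef_rot": TCP orientation; "wrist_force": force on the tool from outside, world axes, zero at the start; "moment": the same for the moment, N m; "finger_gap": finger opening in mm.
Only numpy, scipy, OpenCV 4.12 (cv2) and the standard library are available. Lean on these libraries where they do the work, as an engineer would, in place of code of your own. Each camera call takes 0.05 s, during which the arm holds its last target. There are 200 camera calls.

## Task

Finish the layer of four white cartons on the plywood pallet slab as a pinwheel: each carton's end butts against the side of the next, with flush outside faces and an open square in the middle. First push the carton that lies crooked on the slab into its place, sliding it without lifting it off the slab; then lift the last carton from the bench, set it down on the slab without dropping it and push it snug against its two neighbours. The finished layer stays in the middle of the slab, flat, square and tight; leave the other things on the bench where they are.

Things in the scene. Friction and masses are not known exactly. Their poses are not given: they have to be found in the camera images.
- slab: plywood pallet slab 240 x 240 mm, fixed; its flat deck is 32 mm above the bench (12 mm board on three runners). Origin at the centre of its underside, on the bench; x, y parallel to its edges, z up. The finished pinwheel is a 180 x 180 mm square centred on it, with a 60 x 60 mm open square in the middle and a 30 mm margin all round
- carton_a: white carton with a blue band, 120 long x 60 wide x 45 mm high, 0.2 to 0.42 kg; origin at the centre of its underside, x along its length, z up. Loose, already in its place, centred at slab x -30, y -60 mm, its x along the slab's x
- carton_b: white carton with a blue band, 120 long x 60 wide x 45 mm high, 0.2 to 0.42 kg; origin at the centre of its underside, x along its length, z up. Loose, already in its place, centred at slab x 60, y -30 mm, its x along the slab's y, one long side against carton_a's +x end
- carton_c: white carton with a blue band, 120 long x 60 wide x 45 mm high, 0.2 to 0.42 kg; origin at the centre of its underside, x along its length, z up. Lies crooked on the slab, out towards slab +y and -x. Its place: slab x 30, y 60 mm, its x along slab x, its -y long side against carton_b's +y end, its +x end flush with carton_b's outer side
- carton_d: white carton with a blue band, 120 long x 60 wide x 45 mm high, 0.2 to 0.42 kg; origin at the centre of its underside, x along its length, z up. Stands on the bench beside the slab. Its place: slab x -60, y 30 mm, length along slab y, one end against carton_a's +y side, one long side against carton_c's -x end, the other flush with carton_a's -x end
- cleaver: fibre cleaver: black and silver block 75 x 62 x 58 mm high, loose on the bench, on the other side of the slab from carton_d; origin at the centre of its underside; a bystander, loose: leave it where it is
- wipes: green dry-wipe box 118 x 118 x 85 mm high; origin at the centre of its underside; a bystander, loose: leave it where it is
- stripper: red-handled stripping pliers lying flat, 165 mm long, 16 mm high; origin at the pivot, on the bench; a bystander, loose: leave it where it is
- shears: orange-handled shears lying flat, 145 mm long, 14 mm high; origin on the bench near the pivot; a bystander, loose: leave it where it is
- clip_1: blue plastic connector holder 36 x 20 x 14 mm; origin at the centre of its underside; a bystander, loose: leave it where it is
- clip_2: blue plastic connector holder 36 x 20 x 14 mm; origin at the centre of its underside; a bystander, loose: leave it where it is
- alcohol: white and yellow bottle with a red cap, 54 mm diameter, 130 mm high; origin at the centre of its underside; a bystander, loose: leave it where it is
There are look-alikes about, which are no part of the job. Leave any orange look-alike of the carton_d alone.

How it is judged:
By the outcome, as a careful person would: the job done as asked, in the order asked, and still so for the second after the job is handed in, with the robot touching nothing.
It also fails if it takes over 72 s, if anything falls off the work surface, if the arm or the gripper's body presses on something with over 40 N, if the wrist force passes 120 N, or if a joint passes its speed limit or range.

## Working session

There is one attempt and no reset: what is moved stays moved. The work goes in short steps, Python scripts to look and compute and a shell command to move; the robot and the scene stay as the last step left them, time stands still between calls to the robot, and variables do not carry over. Pictures are saved under pics/ and viewed, about 8 in all and at most 12, crops included, and the job is handed in when it is done.

```bash
ls; mkdir -p pics; python3 - <<'E'
from cell import manip
import cv2
s=manip.read_state();print(s['eef_pos'],s['eef_rot'],s['finger_gap'],manip.hold_point_z)
for n in('top','scene'):
    p=manip.camera(n);cv2.imwrite(f'pics/{n}0.png',p['pixels'][:,:,::-1])
    print(n,p['fx'],p['cx'],p['cy'],p['extrinsics'])
    for o in('slab','carton_a','cleaver'):
        for d in manip.search_frame(p,o): print(o,d['conf'],d['location'])
E
```

```text
pics
[191.48046611 515.29860357 204.89089203] [-3.14044730e+00 -6.99177399e-05  2.78581739e+00] 93.85942944348949 18.8
top 472.9628279680843 316.92427595902086 240.2486168710082 [[-1.62393701e-03 -9.99254754e-01  3.85655249e-02 -1.95527672e+01]
 [-9.82161333e-01 -5.65783381e-03 -1.87955058e-01  5.11071514e+02]
 [ 1.88033183e-01 -3.81827945e-02 -9.81420194e-01  9.52313493e+02]
 [ 0.00000000e+00  0.00000000e+00  0.00000000e+00  1.00000000e+00]]
slab 0.91 [532.6, 53.8, 34.8]
carton_a 0.98 [591.2, 109.7, 74.5]
carton_a 0.96 [511.4, 391.6, 42.8]
carton_a 0.86 [601.9, -12.5, 78.2]
carton_a 0.85 [246.4, 307.5, 47.6]
carton_a 0.67 [505.5, -7.9, 77.6]
cleaver 0.98 [514.3, -371.8, 42.6]
cleaver 0.16 [514.0, 390.7, 44.7]
scene 487.2569851902287 327.4056717857064 242.40980055093826 [[ 1.20088662e-01  9.92762370e-01 -1.26095059e-03 -8.12889800e+01]
 [ 7.38397190e-01 -9.01684435e-02 -6.68310737e-01 -3.72461433e+02]
 [-6.63587449e-01  7.93254600e-02 -7.43881152e-01  1.38799979e+03]
 [ 0.00000000e+00  0.00000000e+00  0.00000000e+00  1.00000000e+00]]
slab 0.74 [634.4, 46.8, 31.0]
slab 0.2 [789.8, -101.6, 9.5]
carton_a 0.88 [617.5, -15.8, 78.6]
carton_a 0.84 [616.7, 110.5, 75.6]
carton_a 0.69 [517.4, -7.6, 76.5]
carton_a 0.68 [272.4, 298.8, 42.3]
carton_a 0.66 [531.4, 390.0, 43.9]
cleaver 0.62 [541.5, -375.8, 41.2]
```

View pics/top0.png

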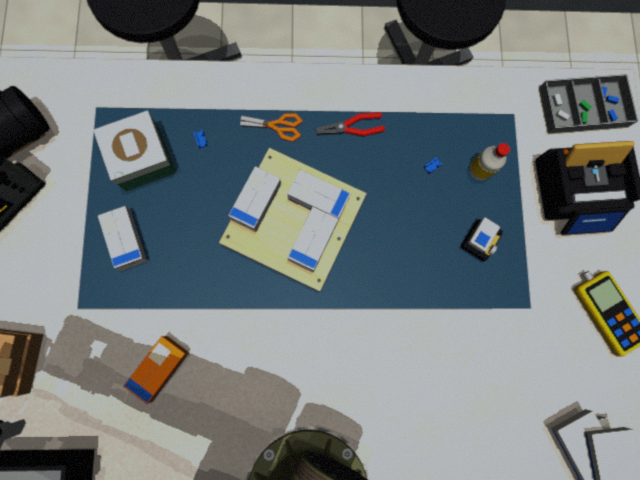

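View pics/scene0.png

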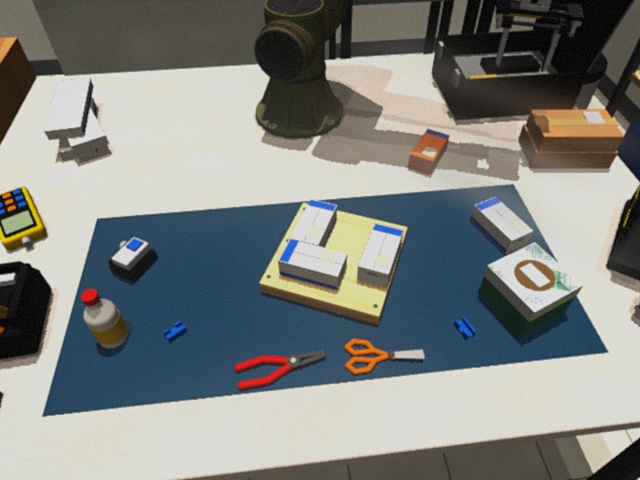

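```bash
cat > h.py <<'E'
from cell import manip
import cv2, numpy as np
from scipy.optimize import minimize
from scipy.spatial.transform import Rotation as R
def pose(s):
    T=np.eye(4);T[:3,:3]=R.from_euler('xyz',s['eef_rot']).as_matrix();T[:3,3]=s['eef_pos'];return T
def shot(n):
    s=manip.read_state();p=manip.camera(n)
    E=p['extrinsics'] if n!='wrist' else np.linalg.inv(pose(s)@np.array(p['hand_eye']))
    p['E']=np.array(E);p['K']=np.array([[p['fx'],0,p['cx']],[0,p['fy'],p['cy']],[0,0,1]]);return p
def proj(p,P):
    q=(p['E'][:3,:3]@np.atleast_2d(P).T+p['E'][:3,3:]);q=p['K']@q;return (q[:2]/q[2]).T
def box(x,y,a,L,W,z0,z1):
    c,s=np.cos(a),np.sin(a)
    return np.array([[x+c*u*L/2-s*v*W/2,y+s*u*L/2+c*v*W/2,z] for z in(z0,z1) for u,v in((1,1),(-1,1),(-1,-1),(1,-1))])
def fit(p,mask,x,y,a,L,W,z0,z1):
    m=mask.astype(np.float32)
    def cost(v):
        h=cv2.convexHull(proj(p,box(v[0],v[1],v[2]/100,L,W,z0,z1)).astype(np.float32))
        im=np.zeros((480,640),np.uint8);cv2.fillConvexPoly(im,np.round(h*16).astype(np.int32),255,cv2.LINE_AA,4)
        return np.abs(im/255.-m).sum()
    best=None
    for da in(0,):
        x0=np.array([x,y,a*100])
        r=minimize(cost,x0,method='Nelder-Mead',options=dict(initial_simplex=x0+np.array([[0,0,0],[8,0,0],[0,8,0],[0,0,8]]),xatol=.02,fatol=.1,maxiter=400))
    return r.x[0],r.x[1],r.x[2]/100,r.fun/m.sum()
def plane(p,uv,z):
    C=np.linalg.inv(p['E']);d=C[:3,:3]@np.linalg.inv(p['K'])@np.array([uv[0],uv[1],1.]);o=C[:3,3]
    return o+d*(z-o[2])/d[2]
def rect(p,mask,z):
    pts=np.argwhere(mask)[:,::-1]; ct=max(cv2.findContours(mask.astype(np.uint8),0,2)[0],key=cv2.contourArea)[:,0]
    w=np.array([plane(p,u,z)[:2] for u in ct],np.float32);(c,(l,w_),an)=cv2.minAreaRect(w)
    a=np.deg2rad(an)+(0 if l>=w_ else np.pi/2);return c[0],c[1],a,l,w_
E
cat > m.py <<'E'
from h import *
import sys
np.set_printoptions(precision=1,suppress=True)
for n in sys.argv[1:]:
    p=shot(n)
    sl=manip.masks_of(p,'slab')[0]['mask'].copy()
    ms=manip.masks_of(p,'carton_a')
    res=[]
    for d in ms:
        m=d['mask']
        if d['conf']<.3: continue
        x,y,a,l,w=rect(p,m,60)
        on=abs(np.hypot(x-545,y-50))<150
        z=32 if on else 0
        if on: sl|=m
        f=fit(p,m,x,y,a,120,60,z,z+45);res.append((on,f))
    sl=cv2.morphologyEx(sl.astype(np.uint8),cv2.MORPH_CLOSE,np.ones((7,7)))
    x,y,a,l,w=rect(p,sl,32)
    s=fit(p,sl,x,y,a,240,240,20,32)
    print(n,'slab',np.array(s[:2]),np.rad2deg(s[2]),'err',s[3])
    for on,f in res: print(' carton on' if on else ' carton off',np.array(f[:2]),'yaw',round(np.rad2deg(f[2]),1),'err %.3f'%f[3])
E
python3 m.py top scene
```

```text
top slab [566.6  34.3] 64.70026823411737 err 0.2178931568741738
 carton off [247.  309.2] yaw 143.8 err 0.036
 carton off [517.3 396.3] yaw 22.2 err 0.082
 carton on [510.3  -8.1] yaw 155.4 err 0.076
 carton on [597.  114.7] yaw 153.6 err 0.083
scene slab [573.3  30. ] 154.70172904181118 err 0.045598586846182614
 carton off [518.8 396.2] yaw 19.2 err 0.108
 carton on [606.4 -20.1] yaw 65.5 err 0.073
 carton off [249.6 308.9] yaw 147.2 err 0.107
 carton on [488.2   2.1] yaw 158.9 err 0.389
 carton on [596.  115.1] yaw 155.9 err 0.113
```

```bash
python3 -m crank '[{"offset":[0.02,-0.02,0.02],"spin":0},{"offset":[0.045,-0.048,0.04],"spin":0},{"offset":[0.07,-0.075,0.06],"spin":0},{"offset":[0.095,-0.102,0.08],"spin":0},{"offset":[0.12,-0.13,0.10],"spin":0},{"offset":[0.145,-0.158,0.12],"spin":0},{"offset":[0.17,-0.185,0.14],"spin":0},{"offset":[0.185,-0.2,0.15],"spin":0}]' && python3 -m crank '[{"offset":[0.02,-0.022,0],"spin":-1},{"offset":[0.045,-0.05,0],"spin":-2},{"offset":[0.07,-0.08,0],"spin":-3},{"offset":[0.095,-0.11,0],"spin":-4},{"offset":[0.12,-0.14,0],"spin":-5},{"offset":[0.14,-0.165,0],"spin":-5},{"offset":[0.16,-0.19,0],"spin":-5},{"offset":[0.17,-0.2,0],"spin":-5}]' && python3 - <<'E'
from h import *
p=shot('wrist');print(p['fx'],p['hand_eye']);cv2.imwrite('pics/w0.png',p['pixels'][:,:,::-1])
print(np.linalg.inv(p['E'])[:3])
for z in (32,):
  for u in((0,0),(640,0),(640,480),(0,480)):print(plane(p,u,z))
E
```

```text
clock: 1.37
eef_pos: [378.2, 313.3, 357.8]
eef_rot: [3.14, 0.002, 2.785]
wrist_force: [-0.6, -0.1, 0.3]
finger_gap: 94.1
clock: 2.03
eef_pos: [549.7, 110.4, 357.4]
eef_rot: [3.14, 0.002, 2.695]
wrist_force: [-0.2, -0.0, -0.3]
finger_gap: 94.0
383.4191161308532 [[-2.84022540e-04 -9.58956796e-01 -2.83552080e-01  8.21353521e+01]
 [ 9.99999944e-01 -2.21987175e-04 -2.50911276e-04  5.36658714e-01]
 [ 1.77668148e-04 -2.83552135e-01  9.58956806e-01 -1.78704409e+02]
 [ 0.00000000e+00  0.00000000e+00  0.00000000e+00  1.00000000e+00]]
[[ 4.32397627e-01  8.64136464e-01  2.57488764e-01  4.75546640e+02]
 [ 9.01682254e-01 -4.14767435e-01 -1.22217381e-01  1.46297757e+02]
 [ 1.18545872e-03  2.85019555e-01 -9.58520969e-01  5.35946063e+02]]
[ 185.72963129 -122.93210206   32.        ]
[504.30620469 541.97993161  32.        ]
[1213.57701039  388.12293819   32.        ]
[ 748.42247853 -578.59805143   32.        ]
```

View pics/w0.png

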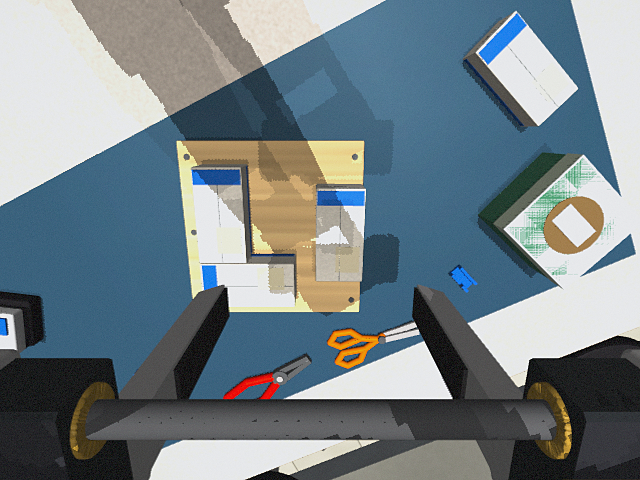

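```bash
cat >> m.py <<'E'
    T=np.array([[np.cos(s[2]),-np.sin(s[2])],[np.sin(s[2]),np.cos(s[2])]])
    import cv2 as _c
    _c.imwrite('pics/slabmask.png',_c.resize(p['pixels'][120:330,150:400,::-1],None,fx=3,fy=2.8,interpolation=2) if n=='wrist' else p['pixels'])
E
python3 m.py wrist
```

```text
wrist slab [567.1  34.1] 64.44542222271942 err 0.04505117127250726
 carton on [599.  114.5] yaw 154.1 err 0.058
 carton off [519.4 395.9] yaw 21.1 err 0.044
 carton on [512.3  -7.7] yaw 153.9 err 0.050
 carton on [608.3 -20.9] yaw 65.1 err 0.302
 carton off [ 501.7 -408.2] yaw 235.3 err 0.083
```

View pics/slabmask.png

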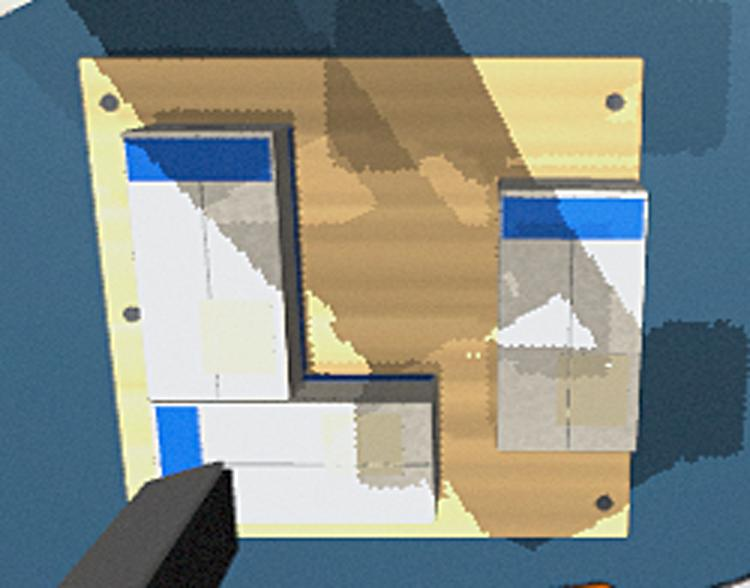

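```bash
python3 -m crank '[{"offset":[0.01,0.007,-0.02],"spin":-7},{"offset":[0.02,0.014,-0.04],"spin":-14},{"offset":[0.03,0.021,-0.06],"spin":-21},{"offset":[0.04,0.028,-0.08],"spin":-28},{"offset":[0.05,0.035,-0.10],"spin":-35},{"offset":[0.06,0.042,-0.12],"spin":-42},{"offset":[0.068,0.049,-0.14],"spin":-49},{"offset":[0.072,0.053,-0.15],"spin":-56}]' 1 && python3 -m crank '[{"offset":[0,0,-0.01],"spin":-7},{"offset":[0,0,-0.02],"spin":-14},{"offset":[0,0,-0.035],"spin":-21},{"offset":[0,0,-0.05],"spin":-28},{"offset":[0,0,-0.065],"spin":-34},{"offset":[0,0,-0.08],"spin":-34},{"offset":[0,0,-0.09],"spin":-34},{"offset":[0,0,-0.09],"spin":-34}]'; python3 - <<'E'
from h import *
s=manip.read_state();print(s['eef_pos'],np.rad2deg(s['eef_rot']))
p=shot('scene');cv2.imwrite('pics/s1.png',cv2.resize(p['pixels'][130:350,200:540,::-1],None,fx=2.3,fy=2.3))
E
```

```text
clock: 2.9
eef_pos: [618.9, 169.2, 205.3]
eef_rot: [-3.141, 0.001, 1.716]
wrist_force: [0.4, -0.2, -1.0]
finger_gap: 93.9
clock: 3.57
eef_pos: [617.5, 170.3, 113.6]
eef_rot: [-3.139, 0.003, 1.125]
wrist_force: [-0.9, 1.2, -0.1]
finger_gap: 94.0
[617.52603579 170.28624086 113.55297686] [-1.79838995e+02  1.72734045e-01  6.44465064e+01]
```

View pics/s1.png

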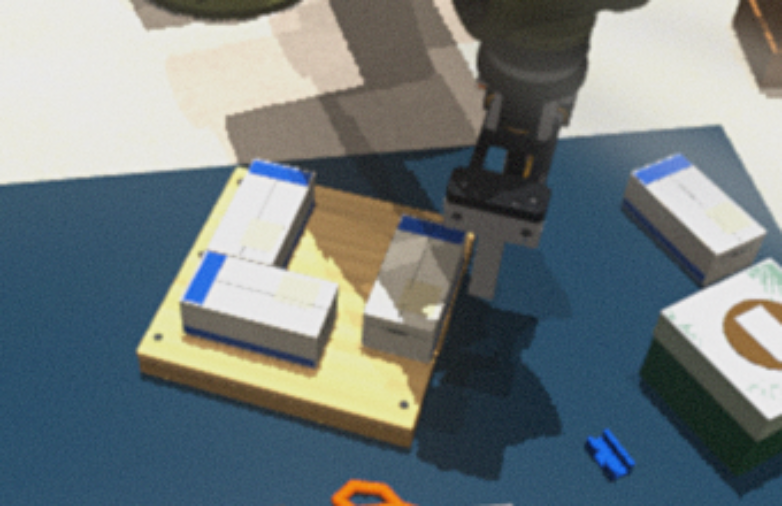

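```bash
python3 -m crank '[{"offset":[0.002,-0.001,-0.015],"spin":0},{"offset":[0.004,-0.002,-0.03],"spin":0},{"offset":[0.006,-0.003,-0.045],"spin":0},{"offset":[0.006,-0.003,-0.06],"spin":0},{"offset":[0.006,-0.003,-0.068],"spin":0},{"offset":[0.006,-0.003,-0.072],"spin":0},{"offset":[0.006,-0.003,-0.072],"spin":0},{"offset":[0.006,-0.003,-0.072],"spin":0}]' && python3 -m crank '[{"offset":[-0.003,-0.006,0],"spin":0},{"offset":[-0.006,-0.012,0],"spin":0},{"offset":[-0.008,-0.017,0],"spin":0},{"offset":[-0.01,-0.022,0],"spin":0},{"offset":[-0.012,-0.0255,0],"spin":0},{"offset":[-0.0135,-0.0285,0],"spin":0},{"offset":[-0.0145,-0.0305,0],"spin":0},{"offset":[-0.015,-0.032,0],"spin":0}]'; python3 m.py wrist; cp pics/slabmask.png /tmp/x.png
```

```text
clock: 4.28
eef_pos: [624.5, 167.3, 43.8]
eef_rot: [-3.141, 0.001, 1.125]
wrist_force: [-0.2, 0.5, 0.4]
finger_gap: 93.8
clock: 4.95
eef_pos: [609.5, 135.2, 44.0]
eef_rot: [-3.141, 0.001, 1.125]
wrist_force: [1.1, 2.7, 1.8]
finger_gap: 93.7
wrist slab [566.3  32.2] 154.29982374402655 err 0.613101766644506
 carton on [ 666.5 -121.2] yaw 180.4 err 1.000
 carton on [591.4 100.3] yaw 154.8 err 0.617
```

```bash
python3 -m crank '[{"offset":[-0.001,-0.0022,0],"spin":0},{"offset":[-0.002,-0.0043,0],"spin":0},{"offset":[-0.003,-0.0063,0],"spin":0},{"offset":[-0.0036,-0.0077,0],"spin":0},{"offset":[-0.0036,-0.0077,0],"spin":0},{"offset":[0,0,0],"spin":0},{"offset":[0.004,0.008,0.0],"spin":0},{"offset":[0.004,0.008,0.0],"spin":0}]' && python3 -m crank '[{"offset":[0,0,0.03],"spin":0},{"offset":[0,0,0.06],"spin":0},{"offset":[0,0,0.1],"spin":7},{"offset":[-0.02,0,0.14],"spin":14},{"offset":[-0.04,0,0.17],"spin":21},{"offset":[-0.06,0,0.20],"spin":28},{"offset":[-0.08,-0.01,0.22],"spin":35},{"offset":[-0.1,-0.015,0.24],"spin":42}]' && python3 -m crank '[{"offset":[0,0,0],"spin":7},{"offset":[0,0,0],"spin":14},{"offset":[0,0,0],"spin":21},{"offset":[0,0,0],"spin":28},{"offset":[0,0,0],"spin":35},{"offset":[0,0,0],"spin":42},{"offset":[0,0,0],"spin":48},{"offset":[0,0,0],"spin":48}]' 0.3 60 ; python3 m.py wrist
```

```text
clock: 5.77
eef_pos: [613.9, 144.7, 43.5]
eef_rot: [-3.141, 0.002, 1.126]
wrist_force: [-0.2, 0.3, -0.2]
finger_gap: 94.0
clock: 6.43
eef_pos: [512.9, 129.6, 285.0]
eef_rot: [3.142, 0.002, 1.865]
wrist_force: [0.3, 0.4, -0.3]
finger_gap: 93.9
clock: 7.1
eef_pos: [513.0, 129.9, 285.0]
eef_rot: [-3.142, 0.002, 2.709]
wrist_force: [-0.9, -0.5, -0.8]
finger_gap: 44.3
wrist slab [566.8  32.8] 154.3978656502805 err 0.12653043960921048
 carton on [609.  -19.9] yaw 65.9 err 1.423
 carton on [512.3  -7.6] yaw 154.1 err 0.043
 carton on [589.   91.8] yaw 154.6 err 0.053
 carton off [519.3 396.2] yaw 21.6 err 0.052
```

```bash
python3 - <<'E'
from h import *
s=manip.read_state();print(s['eef_pos'],np.rad2deg(s['eef_rot']))
p=shot('wrist')
# orthographic warps to slab frame at z=32|77, 3 px/mm over +-125mm
th=np.deg2rad(-25.4);c=np.array([567,34.])
def o(z):
    g=np.array([[-125,-125],[125,-125],[125,125],[-125,125]],float)
    w=np.c_[g@np.array([[np.cos(th),np.sin(th)],[-np.sin(th),np.cos(th)]])+c,np.full(4,z)]
    H=cv2.getPerspectiveTransform(proj(p,w).astype(np.float32),((g+125)*1.6).astype(np.float32))
    im=cv2.warpPerspective(p['pixels'],H,(400,400),flags=cv2.INTER_CUBIC)
    for v in(-120,-90,-30,30,90,120):
        k=int((v+125)*1.6);im[k,::6]=im[::6,k]=(255,0,0)
    return im[::-1]
cv2.imwrite('pics/o1.png',np.hstack([o(32),o(77)])[:,:,::-1])
E
```

```text
[512.94692364 129.75667597 285.00224573] [-1.79996878e+02  1.18670500e-01  1.54679253e+02]
```

View pics/o1.png

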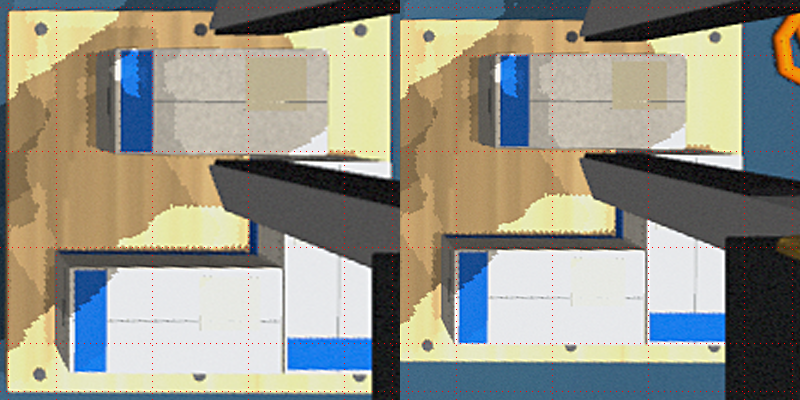

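```bash
python3 -m crank '[{"offset":[0,0,-0.035],"spin":0},{"offset":[0,0,-0.075],"spin":0},{"offset":[0,0,-0.115],"spin":0},{"offset":[0,0,-0.155],"spin":0},{"offset":[0,0,-0.19],"spin":0},{"offset":[0,0,-0.22],"spin":0},{"offset":[0,0,-0.237],"spin":0},{"offset":[0,0,-0.242],"spin":0}]' 0.3 && python3 -m crank '[{"offset":[0.007,-0.0033,0],"spin":0},{"offset":[0.014,-0.0066,0],"spin":0},{"offset":[0.021,-0.0099,0],"spin":0},{"offset":[0.027,-0.0127,0],"spin":0},{"offset":[0.032,-0.0151,0],"spin":0},{"offset":[0.036,-0.017,0],"spin":0},{"offset":[0.039,-0.0185,0],"spin":0},{"offset":[0.0416,-0.0196,0],"spin":0}]'; cat > o.py <<'E'
from h import *
import sys
th=np.deg2rad(-25.4);C=np.array([567,34.])
Rm=np.array([[np.cos(th),-np.sin(th)],[np.sin(th),np.cos(th)]])
def toslab(w): return Rm.T@(np.array(w)[:2]-C)
def ortho(p,zs,f):
    def o(z):
        g=np.array([[-125,-125],[125,-125],[125,125],[-125,125]],float)
        w=np.c_[g@Rm.T+C,np.full(4,z)]
        H=cv2.getPerspectiveTransform(proj(p,w).astype(np.float32),((g+125)*1.6).astype(np.float32))
        im=cv2.warpPerspective(p['pixels'],H,(400,400),flags=cv2.INTER_CUBIC)
        for v in(-120,-90,-30,30,90,120):
            k=int((v+125)*1.6);im[k,::6]=im[::6,k]=(255,0,0)
        return im[::-1]
    cv2.imwrite(f,np.hstack([o(z) for z in zs])[:,:,::-1])
def cartons(n):
    p=shot(n)
    for d in manip.masks_of(p,'carton_a'):
        if d['conf']<.3: continue
        x,y,a,l,w=rect(p,d['mask'],60); z=32 if np.hypot(x-567,y-34)<160 else 0
        f=fit(p,d['mask'],x,y,a,120,60,z,z+45)
        print(n,'slabxy',toslab(f[:2]).round(1),'rel yaw',round(np.rad2deg(f[2])+25.4,1),'err %.3f'%f[3])
    return p
if __name__=='__main__':
    s=manip.read_state();print('tcp slab',toslab(s['eef_pos']).round(1),s['eef_pos'][2],'force',np.r_[Rm.T@s['wrist_force'][:2],s['wrist_force'][2]].round(1))
    for n in sys.argv[1:]:
        p=cartons(n)
E
python3 o.py wrist top scene
```

```text
clock: 7.97
eef_pos: [511.4, 129.5, 40.1]
eef_rot: [-3.139, -0.002, 2.698]
wrist_force: [0.0, -0.8, 0.3]
finger_gap: 28.3
clock: 8.63
eef_pos: [553.4, 109.7, 40.3]
eef_rot: [-3.139, -0.002, 2.698]
wrist_force: [-1.9, 0.8, 1.7]
finger_gap: 28.5
tcp slab [-44.8  62.6] 40.28806023353024 force [-2.1 -0.1  1.7]
wrist slabxy [-31.8 -63.2] rel yaw 178.3 err 0.356
wrist slabxy [ 134.4 -112.4] rel yaw 98.8 err 1.000
wrist slabxy [60.5 62. ] rel yaw 170.3 err 1.067
top slabxy [74.  43.4] rel yaw 33.2 err 3.251
top slabxy [ 59.5 -33. ] rel yaw 90.2 err 0.131
top slabxy [-31.6 -62.4] rel yaw 182.1 err 0.149
top slabxy [-200.   305.7] rel yaw 48.1 err 0.112
top slabxy [-406.8  111.4] rel yaw 168.9 err 0.144
top slabxy [250.  -34.4] rel yaw 144.9 err 1.697
scene slabxy [-199.7  306.6] rel yaw 45.6 err 0.105
scene slabxy [25.2 61.5] rel yaw 181.4 err 0.102
scene slabxy [ 59.5 -32.6] rel yaw 91.0 err 0.109
scene slabxy [-404.8  112.7] rel yaw 171.5 err 0.233
scene slabxy [-49.4 -61.8] rel yaw 182.4 err 0.387
```

```bash
python3 -m crank '[{"offset":[0.0014,-0.0007,0],"spin":0},{"offset":[0.0028,-0.0013,0],"spin":0},{"offset":[0.0041,-0.0019,0],"spin":0},{"offset":[0.0041,-0.0019,0],"spin":0},{"offset":[0.0041,-0.0019,0],"spin":0},{"offset":[-0.005,0.002,0],"spin":0},{"offset":[-0.012,0.006,0],"spin":0},{"offset":[-0.012,0.006,0],"spin":0}]' && python3 -m crank '[{"offset":[0,0,0.03],"spin":0},{"offset":[0,0,0.07],"spin":0},{"offset":[-0.007,0.003,0.11],"spin":0},{"offset":[-0.014,0.006,0.15],"spin":0},{"offset":[-0.02,0.01,0.19],"spin":0},{"offset":[-0.027,0.013,0.22],"spin":0},{"offset":[-0.03,0.015,0.24],"spin":0},{"offset":[-0.03,0.015,0.24],"spin":0}]' 1 ; python3 o.py wrist; python3 -c "
from o import *
p=shot('wrist');ortho(p,(32,77),'pics/o2.png')"
```

```text
clock: 9.6
eef_pos: [539.5, 116.7, 40.0]
eef_rot: [-3.138, -0.002, 2.699]
wrist_force: [-0.1, 0.3, 0.5]
finger_gap: 27.8
clock: 10.27
eef_pos: [509.9, 132.4, 284.8]
eef_rot: [3.14, 0.004, 2.7]
wrist_force: [0.1, 0.3, 0.7]
finger_gap: 78.1
tcp slab [-93.8  64.4] 284.79091470845185 force [-0.   0.3  0.7]
wrist slabxy [-31.2 -61.4] rel yaw 178.0 err 0.256
wrist slabxy [29.6 61.9] rel yaw 180.3 err 0.058
wrist slabxy [86.4 -7.4] rel yaw 168.7 err 0.821
wrist slabxy [-198.   307.5] rel yaw 46.6 err 0.060
```

View pics/o2.png

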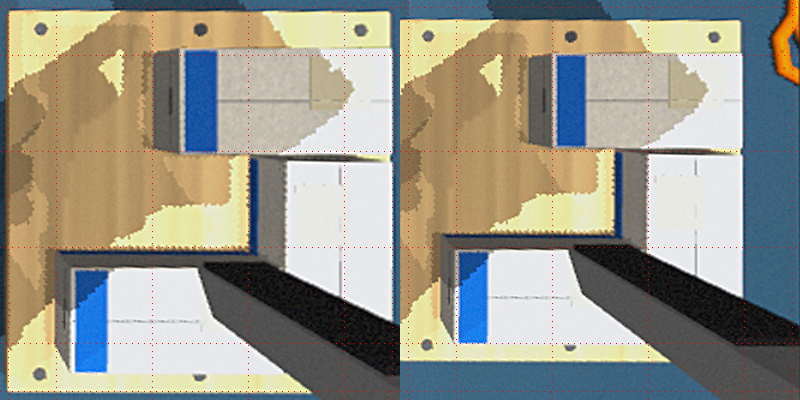

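```bash
python3 -m crank '[{"offset":[0.02,0,0],"spin":-7},{"offset":[0.04,0,0],"spin":-14},{"offset":[0.06,0,-0.01],"spin":-21},{"offset":[0.08,0.001,-0.03],"spin":-28},{"offset":[0.1,0.001,-0.05],"spin":-35},{"offset":[0.12,0.002,-0.07],"spin":-42},{"offset":[0.133,0.002,-0.09],"spin":-49},{"offset":[0.138,0.002,-0.1],"spin":-56}]' 1 && python3 -m crank '[{"offset":[0,0,-0.01],"spin":-7},{"offset":[0,0,-0.02],"spin":-14},{"offset":[0,0,-0.03],"spin":-21},{"offset":[0,0,-0.045],"spin":-28},{"offset":[0,0,-0.06],"spin":-34},{"offset":[0,0,-0.07],"spin":-34},{"offset":[0,0,-0.08],"spin":-34},{"offset":[0,0,-0.08],"spin":-34}]'; python3 o.py; python3 -c "
from h import *;print(np.rad2deg(manip.read_state()['eef_rot']),manip.read_state()['eef_pos'])"
```

```text
clock: 11.08
eef_pos: [647.0, 133.1, 173.2]
eef_rot: [-3.131, -0.003, 1.715]
wrist_force: [-0.2, -1.5, 0.3]
finger_gap: 93.7
clock: 11.75
eef_pos: [645.9, 132.9, 90.2]
eef_rot: [-3.128, -0.001, 1.125]
wrist_force: [-0.0, 0.1, -0.3]
finger_gap: 93.8
tcp slab [ 28.9 123.1] 90.18197196749783 force [-0.1  0.1 -0.3]
[-1.79205601e+02 -4.04952957e-02  6.44718066e+01] [645.89190916 132.86252019  90.18197197]
```

```bash
python3 -m crank '[{"offset":[0,0,-0.02],"spin":0},{"offset":[0,0,-0.04],"spin":0},{"offset":[0,0,-0.048],"spin":0},{"offset":[-0.003,-0.006,-0.048],"spin":0},{"offset":[-0.0055,-0.0115,-0.048],"spin":0},{"offset":[-0.0075,-0.016,-0.048],"spin":0},{"offset":[-0.0088,-0.0185,-0.048],"spin":0},{"offset":[-0.0094,-0.0199,-0.048],"spin":0}]' && python3 o.py && python3 -m crank '[{"offset":[-0.0002,-0.0003,0],"spin":0},{"offset":[-0.0003,-0.0006,0],"spin":0},{"offset":[-0.0004,-0.0009,0],"spin":0},{"offset":[-0.0005,-0.0011,0],"spin":0},{"offset":[-0.0006,-0.0014,0],"spin":0},{"offset":[-0.0007,-0.0016,0],"spin":0},{"offset":[-0.0008,-0.0017,0],"spin":0},{"offset":[-0.0009,-0.0018,0],"spin":0}]' && python3 o.py scene
```

```text
clock: 12.42
eef_pos: [636.8, 112.3, 43.4]
eef_rot: [-3.129, -0.002, 1.125]
wrist_force: [1.1, 0.4, 1.0]
finger_gap: 94.1
tcp slab [ 29.5 100.7] 43.40519455288652 force [0.8 0.8 1. ]
clock: 13.08
eef_pos: [636.0, 110.6, 43.4]
eef_rot: [-3.129, -0.002, 1.125]
wrist_force: [0.9, 1.8, 2.4]
finger_gap: 93.7
tcp slab [29.4 98.8] 43.438222685620474 force [0.1 2.  2.4]
scene slabxy [-49.1 -62. ] rel yaw 180.2 err 0.319
scene slabxy [ 59.6 -34. ] rel yaw 91.0 err 0.123
scene slabxy [-199.9  306.1] rel yaw 44.7 err 0.104
scene slabxy [-489.4  121.8] rel yaw 182.2 err 3.224
```

```bash
for i in 1; do python3 -m crank '[{"offset":[-0.0002,-0.0003,0],"spin":0},{"offset":[-0.0003,-0.0006,0],"spin":0},{"offset":[-0.0004,-0.0009,0],"spin":0},{"offset":[-0.0004,-0.0009,0],"spin":0},{"offset":[-0.0004,-0.0009,0],"spin":0},{"offset":[-0.0004,-0.0009,0],"spin":0},{"offset":[-0.0004,-0.0009,0],"spin":0},{"offset":[-0.0004,-0.0009,0],"spin":0}]'; done; python3 o.py; python3 -m crank '[{"offset":[-0.0002,-0.0003,0],"spin":0},{"offset":[-0.0003,-0.0006,0],"spin":0},{"offset":[-0.0004,-0.0009,0],"spin":0},{"offset":[-0.0004,-0.0009,0],"spin":0},{"offset":[-0.0004,-0.0009,0],"spin":0},{"offset":[-0.0004,-0.0009,0],"spin":0},{"offset":[-0.0004,-0.0009,0],"spin":0},{"offset":[-0.0004,-0.0009,0],"spin":0}]';python3 o.py
```

```text
clock: 13.85
eef_pos: [635.5, 109.6, 43.3]
eef_rot: [-3.129, -0.001, 1.125]
wrist_force: [0.6, 2.2, 1.7]
finger_gap: 93.6
tcp slab [29.4 97.7] 43.32564076394642 force [-0.5  2.3  1.7]
clock: 14.52
eef_pos: [635.1, 108.8, 43.3]
eef_rot: [-3.129, -0.002, 1.125]
wrist_force: [0.7, 4.1, 0.9]
finger_gap: 93.9
tcp slab [29.4 96.8] 43.32560740270938 force [-1.1  4.   0.9]
```

```bash
python3 -m crank '[{"offset":[0.002,0.004,0],"spin":0},{"offset":[0.006,0.013,0],"spin":0},{"offset":[0.006,0.013,0.02],"spin":0},{"offset":[0.006,0.013,0.06],"spin":0},{"offset":[0,0.013,0.1],"spin":0},{"offset":[-0.01,0.013,0.14],"spin":0},{"offset":[-0.02,0.013,0.18],"spin":0},{"offset":[-0.03,0.013,0.22],"spin":0}]' && python3 -m crank '[{"offset":[-0.02,0.01,0.03],"spin":0},{"offset":[-0.04,0.03,0.06],"spin":0},{"offset":[-0.05,0.05,0.07],"spin":0},{"offset":[-0.05,0.07,0.07],"spin":0},{"offset":[-0.05,0.08,0.07],"spin":0},{"offset":[-0.05,0.08,0.07],"spin":0},{"offset":[-0.05,0.08,0.07],"spin":0},{"offset":[-0.05,0.08,0.07],"spin":0}]'; python3 o.py wrist; python3 -c "
from o import *
p=shot('wrist');ortho(p,(32,77),'pics/o3.png')"
```

```text
clock: 15.18
eef_pos: [604.4, 122.1, 265.2]
eef_rot: [-3.129, -0.001, 1.125]
wrist_force: [0.0, 0.9, -0.7]
finger_gap: 93.9
clock: 15.85
eef_pos: [554.7, 201.3, 334.3]
eef_rot: [-3.128, 0.0, 1.124]
wrist_force: [0.4, 0.1, 1.7]
finger_gap: 94.0
tcp slab [-82.9 145.9] 334.30142354613616 force [0.3 0.3 1.7]
wrist slabxy [-31.5 -62.4] rel yaw 179.1 err 0.061
wrist slabxy [29.4 57.7] rel yaw 181.1 err 0.142
wrist slabxy [-198.1  307. ] rel yaw 46.9 err 0.065
wrist slabxy [-404.9  111.9] rel yaw 171.3 err 0.056
wrist slabxy [ 35.3 -60.3] rel yaw 115.5 err 2.124
```

View pics/o3.png

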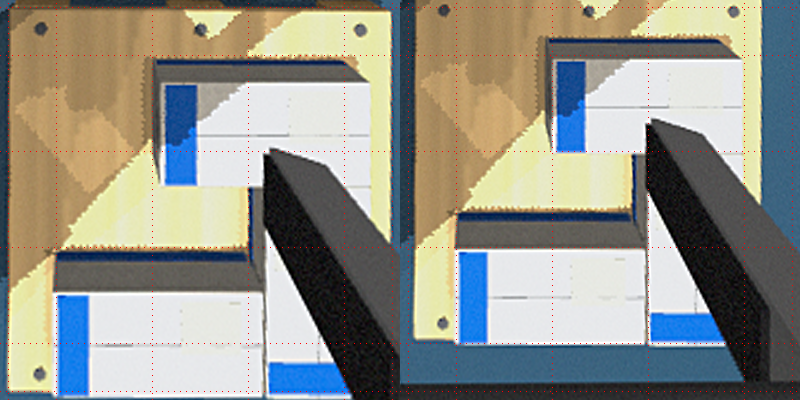

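```bash
python3 -m crank '[{"offset":[-0.006,0.02,0],"spin":-6},{"offset":[-0.012,0.045,0],"spin":-12},{"offset":[-0.02,0.075,-0.01],"spin":-18},{"offset":[-0.03,0.105,-0.02],"spin":-24},{"offset":[-0.038,0.135,-0.03],"spin":-30},{"offset":[-0.045,0.16,-0.04],"spin":-36},{"offset":[-0.05,0.18,-0.05],"spin":-41},{"offset":[-0.052,0.188,-0.06],"spin":-43}]' 1 && python3 -m crank '[{"offset":[0,0,0],"spin":0},{"offset":[0,0,0],"spin":0},{"offset":[0,0,0],"spin":0},{"offset":[0,0,0],"spin":0},{"offset":[0,0,0],"spin":0},{"offset":[0,0,0],"spin":0},{"offset":[0,0,0],"spin":0},{"offset":[0,0,0],"spin":0}]' && python3 - <<'E'
from o import *
s=manip.read_state();print(s['eef_pos'],np.rad2deg(s['eef_rot']))
p=shot('wrist');cv2.imwrite('pics/d.png',p['pixels'][:,:,::-1])
for d in manip.masks_of(p,'carton_d'):
    if d['conf']>.3:
        x,y,a,l,w=rect(p,d['mask'],40);f=fit(p,d['mask'],x,y,a,120,60,0,45);print(np.round(f[:2],1),np.rad2deg(f[2]),f[3],proj(p,[f[0],f[1],45]))
E
```

```text
clock: 16.67
eef_pos: [501.9, 391.1, 274.0]
eef_rot: [-3.128, 0.0, 0.369]
wrist_force: [-0.5, 0.1, -0.0]
finger_gap: 94.0
clock: 17.33
eef_pos: [502.0, 391.0, 274.2]
eef_rot: [-3.128, -0.0, 0.369]
wrist_force: [0.0, 0.1, 0.7]
finger_gap: 93.9
[501.96366855 390.96996646 274.17223798] [-1.79228737e+02 -8.21037167e-03  2.11622454e+01]
[515.8 -43.2] 158.09092533147492 0.37744012734244986 [[671.66240487 333.92281167]]
[272.6 313. ] 119.85152717753355 1.925960494899067 [[314.60731519 401.29856232]]
[585.6  33.3] 71.99342994996853 0.18417772767331894 [[651.24364516 258.94787573]]
[518.6 396.5] 20.738444788148794 0.05557554638081891 [[323.77880986 196.6326809 ]]
```

View pics/d.png

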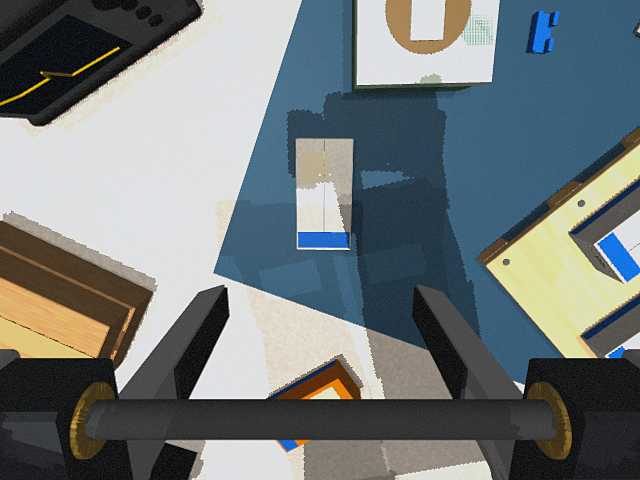

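```bash
python3 -m crank '[{"offset":[0,-0.001,-0.035],"spin":0},{"offset":[0,-0.001,-0.075],"spin":0},{"offset":[0,-0.001,-0.115],"spin":0},{"offset":[0,-0.001,-0.155],"spin":0},{"offset":[0,-0.001,-0.195],"spin":0},{"offset":[0,-0.001,-0.23],"spin":0},{"offset":[0,-0.001,-0.254],"spin":0},{"offset":[0,-0.001,-0.264],"spin":0}]' && python3 -m crank '[{"offset":[0,0,0],"spin":0},{"offset":[0,0,0],"spin":0},{"offset":[0,0,0],"spin":0},{"offset":[0,0,0],"spin":0},{"offset":[0,0,0],"spin":0},{"offset":[0,0,0],"spin":0},{"offset":[0,0,0],"spin":0},{"offset":[0,0,0],"spin":0}]' 0.5 40
```

```text
clock: 18.1
eef_pos: [500.3, 389.0, 6.1]
eef_rot: [-3.129, 0.005, 0.37]
wrist_force: [-1.0, -1.3, -0.1]
finger_gap: 93.7
clock: 18.77
eef_pos: [500.8, 389.4, 7.4]
eef_rot: [-3.129, 0.003, 0.37]
wrist_force: [-1.5, -0.0, 7.4]
finger_gap: 60.2
```

```bash
python3 -m crank '[{"offset":[0,0,0.01],"spin":0},{"offset":[0,0,0.03],"spin":0},{"offset":[0,0,0.06],"spin":0},{"offset":[0,0,0.09],"spin":0},{"offset":[0,0,0.12],"spin":0},{"offset":[0,-0.01,0.14],"spin":0},{"offset":[0,-0.03,0.15],"spin":2},{"offset":[0,-0.05,0.15],"spin":4}]' && python3 -m crank '[{"offset":[0.001,-0.025,0],"spin":4},{"offset":[0.002,-0.05,0],"spin":8},{"offset":[0.004,-0.08,0],"spin":12},{"offset":[0.006,-0.11,0],"spin":16},{"offset":[0.008,-0.14,0],"spin":20},{"offset":[0.01,-0.17,0],"spin":25},{"offset":[0.012,-0.195,0],"spin":30},{"offset":[0.014,-0.215,0],"spin":35}]' && python3 -m crank '[{"offset":[0,-0.01,0],"spin":2},{"offset":[0,-0.02,0],"spin":4},{"offset":[0,-0.03,0],"spin":4},{"offset":[0,-0.038,0],"spin":4},{"offset":[0,-0.043,0],"spin":4},{"offset":[0,-0.045,0],"spin":4},{"offset":[0,-0.045,0],"spin":4},{"offset":[0,-0.045,0],"spin":4}]'; python3 o.py; python3 -c "
from h import *;print(np.rad2deg(manip.read_state()['eef_rot']),manip.read_state()['eef_pos'])"
```

```text
clock: 19.43
eef_pos: [501.3, 339.6, 160.9]
eef_rot: [-3.129, -0.001, 0.442]
wrist_force: [1.2, -0.4, -2.7]
finger_gap: 59.9
clock: 20.1
eef_pos: [515.0, 122.6, 161.5]
eef_rot: [-3.129, -0.001, 1.056]
wrist_force: [0.1, 0.4, -3.9]
finger_gap: 59.7
clock: 20.77
eef_pos: [515.0, 77.9, 161.5]
eef_rot: [-3.129, -0.001, 1.126]
wrist_force: [-0.6, -0.4, -3.2]
finger_gap: 60.1
tcp slab [-65.8  17.3] 161.51729655750142 force [-0.4 -0.6 -3.2]
[-1.79262916e+02 -4.99485694e-02  6.45169894e+01] [514.98375842  77.8788633  161.51729656]
```

```bash
python3 -m crank '[{"offset":[0,0,-0.02],"spin":0},{"offset":[0,0,-0.045],"spin":0},{"offset":[0,0,-0.07],"spin":0},{"offset":[0,0,-0.09],"spin":0},{"offset":[0,0,-0.105],"spin":0},{"offset":[0,0,-0.112],"spin":0},{"offset":[0,0,-0.116],"spin":0},{"offset":[0,0,-0.116],"spin":0}]' && python3 -m crank '[{"offset":[0,0,-0.001],"spin":0},{"offset":[0,0,-0.002],"spin":0},{"offset":[0,0,-0.003],"spin":0},{"offset":[0,0,-0.004],"spin":0},{"offset":[0,0,-0.0045],"spin":0},{"offset":[0,0,-0.0045],"spin":0},{"offset":[0,0,-0.0045],"spin":0},{"offset":[0,0,-0.0045],"spin":0}]' ; python3 o.py
```

```text
clock: 21.43
eef_pos: [515.0, 78.1, 45.4]
eef_rot: [-3.128, -0.001, 1.126]
wrist_force: [0.8, 0.2, -3.5]
finger_gap: 59.9
clock: 22.1
eef_pos: [515.0, 78.1, 40.9]
eef_rot: [-3.128, -0.001, 1.126]
wrist_force: [-0.3, 0.3, -2.8]
finger_gap: 59.8
tcp slab [-65.9  17.6] 40.912701182759925 force [-0.4  0.1 -2.8]
```

```bash
python3 -m crank '[{"offset":[0,0,-0.0005],"spin":0},{"offset":[0,0,-0.001],"spin":0},{"offset":[0,0,-0.0013],"spin":0},{"offset":[0,0,-0.0016],"spin":0},{"offset":[0,0,-0.0016],"spin":0},{"offset":[0,0,-0.0016],"spin":0},{"offset":[0,0,-0.0016],"spin":0},{"offset":[0,0,-0.0016],"spin":0}]'
```

```text
clock: 22.77
eef_pos: [515.0, 78.1, 39.4]
eef_rot: [-3.128, -0.001, 1.126]
wrist_force: [-2.5, 1.4, 2.4]
finger_gap: 60.0
```

```bash
python3 -m crank '[{"offset":[0,0,0],"spin":0},{"offset":[0,0,0],"spin":0},{"offset":[0,0,0],"spin":0},{"offset":[0,0,0],"spin":0},{"offset":[0,0,0],"spin":0},{"offset":[0,0,0.01],"spin":0},{"offset":[0,0,0.03],"spin":0},{"offset":[0,0,0.06],"spin":0}]' 1 && python3 -m crank '[{"offset":[0,0,0.03],"spin":0},{"offset":[0.01,0.02,0.06],"spin":0},{"offset":[0.02,0.045,0.09],"spin":0},{"offset":[0.03,0.07,0.12],"spin":0},{"offset":[0.04,0.09,0.15],"spin":0},{"offset":[0.043,0.11,0.17],"spin":0},{"offset":[0.043,0.12,0.18],"spin":0},{"offset":[0.043,0.12,0.18],"spin":0}]' 0.3 && python3 o.py wrist scene
```

```text
clock: 23.43
eef_pos: [513.9, 78.0, 99.0]
eef_rot: [-3.125, 0.001, 1.126]
wrist_force: [0.2, -0.3, 0.8]
finger_gap: 93.9
clock: 24.1
eef_pos: [557.2, 199.9, 282.1]
eef_rot: [-3.128, -0.002, 1.128]
wrist_force: [-1.2, -0.3, 0.1]
finger_gap: 44.2
tcp slab [-80.  145.7] 282.06578190853185 force [-0.9 -0.8  0.1]
wrist slabxy [-64.8  36.1] rel yaw 90.0 err 0.065
wrist slabxy [-406.8  112.1] rel yaw 171.7 err 0.040
wrist slabxy [-68.4 -74.4] rel yaw 192.9 err 1.604
wrist slabxy [29.6 57.5] rel yaw 178.8 err 0.264
wrist slabxy [ 34.2 -10.1] rel yaw 191.4 err 2.441
wrist slabxy [-39.4 347.6] rel yaw 138.0 err 0.100
scene slabxy [-52.9 -64.1] rel yaw 183.8 err 0.386
scene slabxy [-66.8  37.1] rel yaw 93.9 err 0.345
scene slabxy [ 59.1 -32.7] rel yaw 90.0 err 0.108
scene slabxy [-404.4  111.6] rel yaw 172.7 err 0.428
scene slabxy [30.  57.7] rel yaw 181.4 err 0.082
```

```bash
python3 -m crank '[{"offset":[0.001,-0.006,-0.03],"spin":0},{"offset":[0.0015,-0.014,-0.07],"spin":0},{"offset":[0.002,-0.022,-0.11],"spin":0},{"offset":[0.0026,-0.03,-0.15],"spin":0},{"offset":[0.0026,-0.03,-0.19],"spin":0},{"offset":[0.0026,-0.03,-0.22],"spin":0},{"offset":[0.0026,-0.03,-0.235],"spin":0},{"offset":[0.0026,-0.03,-0.239],"spin":0}]' 0.3 && python3 o.py && python3 -m crank '[{"offset":[-0.0012,-0.0025,0],"spin":0},{"offset":[-0.0024,-0.005,0],"spin":0},{"offset":[-0.0036,-0.0076,0],"spin":0},{"offset":[-0.0048,-0.01,0],"spin":0},{"offset":[-0.006,-0.0126,0],"spin":0},{"offset":[-0.0068,-0.0145,0],"spin":0},{"offset":[-0.0076,-0.016,0],"spin":0},{"offset":[-0.0081,-0.0171,0],"spin":0}]'; python3 o.py
```

```text
clock: 24.97
eef_pos: [557.0, 165.7, 35.3]
eef_rot: [-3.119, 0.006, 1.124]
wrist_force: [-0.2, -0.1, 0.0]
finger_gap: 28.3
tcp slab [-65.5 114.7] 35.28588778624447 force [-0.1 -0.2  0. ]
clock: 25.63
eef_pos: [549.5, 148.9, 36.1]
eef_rot: [-3.121, 0.005, 1.124]
wrist_force: [1.9, 4.8, 4.2]
finger_gap: 28.1
tcp slab [-65.1  96.3] 36.06879148259569 force [-0.4  5.2  4.2]
```

```bash
python3 -m crank '[{"offset":[0.003,0.007,0],"spin":0},{"offset":[0.006,0.014,0],"spin":0},{"offset":[0.006,0.014,0.03],"spin":0},{"offset":[0.006,0.014,0.07],"spin":0},{"offset":[-0.005,0.01,0.11],"spin":7},{"offset":[-0.02,0.0,0.15],"spin":14},{"offset":[-0.035,-0.01,0.19],"spin":21},{"offset":[-0.05,-0.02,0.23],"spin":28}]' && python3 -m crank '[{"offset":[-0.01,-0.004,0.01],"spin":7},{"offset":[-0.02,-0.008,0.02],"spin":14},{"offset":[-0.028,-0.012,0.02],"spin":21},{"offset":[-0.028,-0.012,0.02],"spin":28},{"offset":[-0.028,-0.012,0.02],"spin":35},{"offset":[-0.028,-0.012,0.02],"spin":42},{"offset":[-0.028,-0.012,0.02],"spin":49},{"offset":[-0.028,-0.012,0.02],"spin":56}]' 0.8 && python3 -m crank '[{"offset":[0,0,0],"spin":6},{"offset":[0,0,0],"spin":6},{"offset":[0,0,0],"spin":6},{"offset":[0,0,0],"spin":6},{"offset":[0,0,0],"spin":6},{"offset":[0,0,0],"spin":6},{"offset":[0,0,0],"spin":6},{"offset":[0,0,0],"spin":6}]'; python3 o.py wrist; python3 -c "
from o import *
print(np.rad2deg(manip.read_state()['eef_rot']))
p=shot('wrist');ortho(p,(32,77),'pics/o4.png')"
```

```text
clock: 26.3
eef_pos: [500.8, 130.5, 261.6]
eef_rot: [-3.12, 0.005, 1.62]
wrist_force: [0.2, 0.3, 0.1]
finger_gap: 28.2
clock: 26.97
eef_pos: [472.8, 118.9, 281.5]
eef_rot: [-3.119, 0.005, 2.603]
wrist_force: [0.9, -0.8, 0.9]
finger_gap: 74.6
clock: 27.63
eef_pos: [472.8, 118.9, 281.5]
eef_rot: [-3.119, 0.005, 2.707]
wrist_force: [-0.3, -1.1, 0.5]
finger_gap: 75.4
tcp slab [-121.5   36.3] 281.5138385896621 force [ 0.2 -1.2  0.5]
wrist slabxy [ 60.2 -25.9] rel yaw 88.9 err 0.388
wrist slabxy [-31.4 -62.3] rel yaw 178.3 err 0.625
wrist slabxy [40.8 57.6] rel yaw 178.9 err 0.168
[-178.70528921    0.26223108  155.13776952]
```

View pics/o4.png

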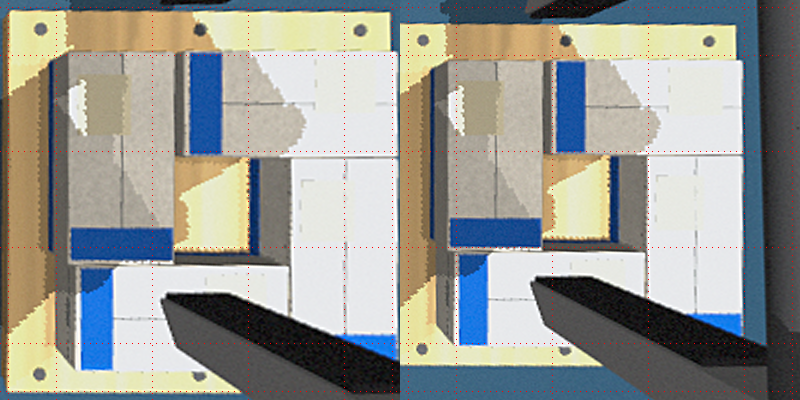

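```bash
python3 -m crank '[{"offset":[0,0,-0.035],"spin":0},{"offset":[0,0,-0.075],"spin":0},{"offset":[0,0,-0.115],"spin":0},{"offset":[0,0,-0.155],"spin":-0.5},{"offset":[0,0,-0.19],"spin":-0.5},{"offset":[0,0,-0.22],"spin":-0.5},{"offset":[0,0,-0.235],"spin":-0.5},{"offset":[0,0,-0.238],"spin":-0.5}]' 0.8 && python3 -m crank '[{"offset":[0.003,-0.0014,0],"spin":0},{"offset":[0.006,-0.0028,0],"spin":0},{"offset":[0.009,-0.0042,0],"spin":0},{"offset":[0.0115,-0.0054,0],"spin":0},{"offset":[0.0135,-0.0064,0],"spin":0},{"offset":[0.015,-0.0071,0],"spin":0},{"offset":[0.016,-0.0076,0],"spin":0},{"offset":[0.0163,-0.0077,0],"spin":0}]';  python3 o.py; python3 -c "
from o import *
print(np.rad2deg(manip.read_state()['eef_rot']))"
```

```text
clock: 28.45
eef_pos: [471.3, 118.6, 40.8]
eef_rot: [-3.116, 0.001, 2.699]
wrist_force: [0.5, -0.7, 0.7]
finger_gap: 75.0
clock: 29.12
eef_pos: [487.5, 110.9, 40.9]
eef_rot: [-3.116, 0.0, 2.699]
wrist_force: [-2.2, 0.7, 1.6]
finger_gap: 75.2
tcp slab [-104.8   35.4] 40.89894810943219 force [-2.3 -0.3  1.6]
[-1.78546783e+02  2.06373973e-02  1.54622186e+02]
```

Contact with d (2.3 N). Creep on towards c.

```bash
python3 -m crank '[{"offset":[0.0006,-0.0003,0],"spin":0},{"offset":[0.0012,-0.0006,0],"spin":0},{"offset":[0.0018,-0.0009,0],"spin":0},{"offset":[0.0024,-0.0011,0],"spin":0},{"offset":[0.003,-0.0014,0],"spin":0},{"offset":[0.0034,-0.0016,0],"spin":0},{"offset":[0.0036,-0.0017,0],"spin":0},{"offset":[0.0036,-0.0017,0],"spin":0}]';  python3 o.py; python3 -m crank '[{"offset":[0.0004,-0.0002,0],"spin":0},{"offset":[0.0008,-0.0004,0],"spin":0},{"offset":[0.0009,-0.0004,0],"spin":0},{"offset":[0.0009,-0.0004,0],"spin":0},{"offset":[0.0009,-0.0004,0],"spin":0},{"offset":[0.0009,-0.0004,0],"spin":0},{"offset":[0.0009,-0.0004,0],"spin":0},{"offset":[0.0009,-0.0004,0],"spin":0}]';  python3 o.py scene
```

```text
clock: 29.78
eef_pos: [491.2, 109.2, 40.9]
eef_rot: [-3.116, 0.001, 2.699]
wrist_force: [-1.5, 0.5, 0.0]
finger_gap: 74.8
tcp slab [-100.7   35.4] 40.9179391128793 force [-1.6 -0.2  0. ]
clock: 30.45
eef_pos: [492.0, 108.8, 40.9]
eef_rot: [-3.116, 0.0, 2.699]
wrist_force: [-4.7, 2.0, 3.3]
finger_gap: 75.6
tcp slab [-99.8  35.4] 40.89272742117107 force [-5.1 -0.2  3.3]
scene slabxy [-55.4 -69.4] rel yaw 188.2 err 0.472
scene slabxy [31.1 58.3] rel yaw 181.3 err 0.063
scene slabxy [ 59.3 -33.4] rel yaw 90.7 err 0.095
scene slabxy [-404.5  111.8] rel yaw 171.0 err 0.096
scene slabxy [-62.6  27.7] rel yaw 94.5 err 0.349
```

```bash
python3 -m crank '[{"offset":[-0.005,0.0025,0],"spin":0},{"offset":[-0.011,0.005,0],"spin":0},{"offset":[-0.011,0.005,0.03],"spin":0},{"offset":[-0.011,0.005,0.07],"spin":0},{"offset":[-0.011,0.005,0.11],"spin":0},{"offset":[0,-0.01,0.15],"spin":0},{"offset":[0.01,-0.02,0.19],"spin":0},{"offset":[0.02,-0.03,0.23],"spin":0}]' 1 && python3 -m crank '[{"offset":[0.01,-0.01,0.03],"spin":0},{"offset":[0.02,-0.02,0.06],"spin":0},{"offset":[0.03,-0.03,0.08],"spin":0},{"offset":[0.046,-0.04,0.086],"spin":0},{"offset":[0.046,-0.04,0.086],"spin":0},{"offset":[0.046,-0.04,0.086],"spin":0},{"offset":[0.046,-0.04,0.086],"spin":0},{"offset":[0.046,-0.04,0.086],"spin":0}]'; python3 o.py wrist; python3 -c "
from o import *
p=shot('wrist');ortho(p,(32,77),'pics/o5.png')"
```

```text
clock: 31.22
eef_pos: [510.8, 79.4, 269.4]
eef_rot: [-3.117, 0.001, 2.699]
wrist_force: [0.4, 0.7, 0.4]
finger_gap: 94.1
clock: 31.88
eef_pos: [556.1, 40.0, 354.8]
eef_rot: [-3.116, 0.0, 2.7]
wrist_force: [-0.3, 0.5, 0.7]
finger_gap: 93.9
tcp slab [-12.4   0.7] 354.7861144471381 force [-0.5  0.3  0.7]
wrist slabxy [ 60.9 -31.9] rel yaw 92.8 err 0.135
wrist slabxy [-60.3  26.9] rel yaw 90.4 err 0.052
wrist slabxy [-30.9 -62.5] rel yaw 180.3 err 0.085
wrist slabxy [36.  58.3] rel yaw 182.1 err 0.132
```

View pics/o5.png

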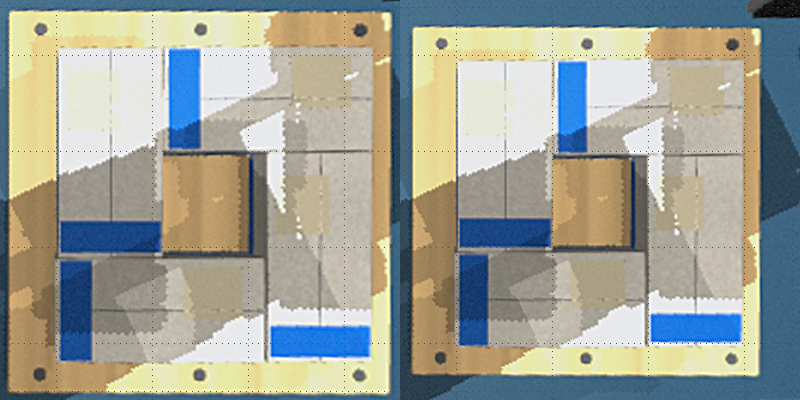

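```bash
python3 - <<'E'
from o import *
ps=[shot('wrist') for _ in range(8)]
p=ps[0];p['pixels']=np.mean([q['pixels'] for q in ps],0).astype(np.uint8)
g=np.array([[-100,-100],[100,-100],[100,100],[-100,100]],float)
w=np.c_[g@Rm.T+C,np.full(4,77)]
H=cv2.getPerspectiveTransform(proj(p,w).astype(np.float32),((g+100)*3).astype(np.float32))
im=cv2.warpPerspective(p['pixels'],H,(600,600),flags=cv2.INTER_CUBIC)[::-1]
cv2.imwrite('pics/o6.png',im[:,:,::-1])
E
```

```text
(no output)
```

View pics/o6.png

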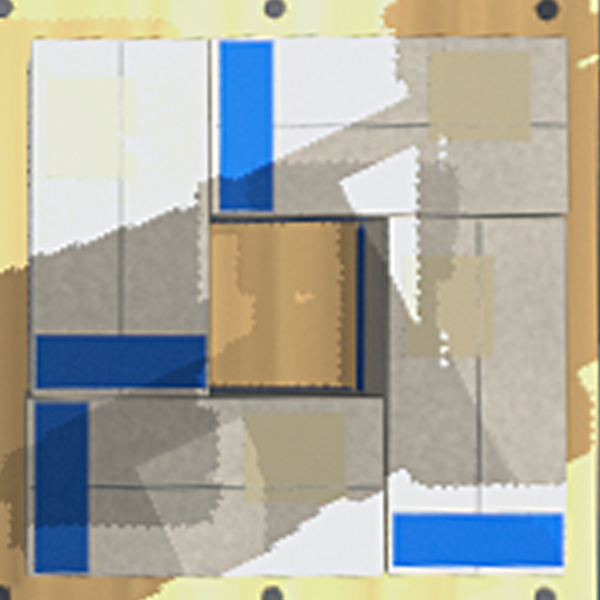

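```bash
python3 -m crank '[{"offset":[-0.02,-0.002,-0.02],"spin":0},{"offset":[-0.045,-0.005,-0.05],"spin":0},{"offset":[-0.07,-0.007,-0.08],"spin":0},{"offset":[-0.095,-0.01,-0.11],"spin":0},{"offset":[-0.112,-0.012,-0.14],"spin":0},{"offset":[-0.119,-0.012,-0.17],"spin":0},{"offset":[-0.119,-0.012,-0.19],"spin":0},{"offset":[-0.119,-0.012,-0.2],"spin":0}]' 0.3 && python3 -m crank '[{"offset":[0,0,-0.02],"spin":0},{"offset":[0,0,-0.045],"spin":0},{"offset":[0,0,-0.07],"spin":0},{"offset":[0,0,-0.09],"spin":0},{"offset":[0,0,-0.105],"spin":0},{"offset":[0,0,-0.112],"spin":0},{"offset":[0,0,-0.113],"spin":0},{"offset":[0,0,-0.113],"spin":0}]' && python3 o.py
```

```text
clock: 33.1
eef_pos: [436.6, 27.4, 153.4]
eef_rot: [-3.116, -0.001, 2.699]
wrist_force: [1.4, 0.2, -0.3]
finger_gap: 43.8
clock: 33.77
eef_pos: [437.1, 27.4, 40.9]
eef_rot: [-3.116, -0.0, 2.699]
wrist_force: [0.2, 0.2, 0.5]
finger_gap: 28.4
tcp slab [-114.5  -61.7] 40.897972048470855 force [0.1 0.3 0.5]
```

```bash
python3 -m crank '[{"offset":[0.003,-0.0014,0],"spin":0},{"offset":[0.006,-0.0028,0],"spin":0},{"offset":[0.0085,-0.004,0],"spin":0},{"offset":[0.0102,-0.0048,0],"spin":0},{"offset":[0.0112,-0.0053,0],"spin":0},{"offset":[0.0117,-0.0055,0],"spin":0},{"offset":[0.0121,-0.0057,0],"spin":0},{"offset":[0.0121,-0.0057,0],"spin":0}]' && python3 o.py && python3 -m crank '[{"offset":[0.0003,-0.0001,0],"spin":0},{"offset":[0.0005,-0.0002,0],"spin":0},{"offset":[0.0007,-0.0003,0],"spin":0},{"offset":[0.0009,-0.0004,0],"spin":0},{"offset":[0.0009,-0.0004,0],"spin":0},{"offset":[0.0009,-0.0004,0],"spin":0},{"offset":[0.0009,-0.0004,0],"spin":0},{"offset":[0.0009,-0.0004,0],"spin":0}]' && python3 o.py
```

```text
clock: 34.43
eef_pos: [449.0, 21.7, 40.8]
eef_rot: [-3.115, -0.001, 2.699]
wrist_force: [-2.2, 0.3, 2.6]
finger_gap: 28.5
tcp slab [-101.4  -61.7] 40.84985464194432 force [-2.1 -0.7  2.6]
clock: 35.1
eef_pos: [449.8, 21.3, 40.9]
eef_rot: [-3.115, -0.001, 2.699]
wrist_force: [-3.4, 0.9, 2.5]
finger_gap: 28.2
tcp slab [-100.4  -61.7] 40.85683404703122 force [-3.4 -0.7  2.5]
```

```bash
python3 -m crank '[{"offset":[-0.005,0.002,0],"spin":0},{"offset":[-0.01,0.005,0],"spin":0},{"offset":[-0.01,0.005,0.03],"spin":0},{"offset":[-0.01,0.005,0.07],"spin":0},{"offset":[-0.005,-0.01,0.11],"spin":-7},{"offset":[0.005,-0.03,0.12],"spin":-14},{"offset":[0.015,-0.05,0.12],"spin":-21},{"offset":[0.025,-0.07,0.12],"spin":-28}]' && python3 -m crank '[{"offset":[0.005,-0.005,0],"spin":-7},{"offset":[0.01,-0.009,0],"spin":-14},{"offset":[0.015,-0.009,0],"spin":-21},{"offset":[0.016,-0.009,0],"spin":-28},{"offset":[0.016,-0.009,0],"spin":-35},{"offset":[0.016,-0.009,0],"spin":-42},{"offset":[0.016,-0.009,0],"spin":-49},{"offset":[0.016,-0.009,0],"spin":-56}]' 0.8 && python3 -m crank '[{"offset":[0,0,-0.02],"spin":-6},{"offset":[0,0,-0.045],"spin":-6},{"offset":[0,0,-0.07],"spin":-6},{"offset":[0,0,-0.09],"spin":-6},{"offset":[0,0,-0.108],"spin":-6},{"offset":[0,0,-0.117],"spin":-6},{"offset":[0,0,-0.12],"spin":-6},{"offset":[0,0,-0.12],"spin":-6}]' && python3 o.py; python3 -c "
from o import *
print(np.rad2deg(manip.read_state()['eef_rot']))"
```

```text
clock: 35.77
eef_pos: [475.4, -49.4, 162.1]
eef_rot: [-3.117, 0.001, 2.205]
wrist_force: [0.5, -0.4, -0.1]
finger_gap: 28.3
clock: 36.43
eef_pos: [491.2, -58.2, 162.0]
eef_rot: [-3.118, 0.001, 1.221]
wrist_force: [1.1, -0.3, 0.0]
finger_gap: 74.2
clock: 37.1
eef_pos: [491.2, -58.1, 42.0]
eef_rot: [-3.118, 0.002, 1.117]
wrist_force: [0.2, -0.6, 0.0]
finger_gap: 75.3
tcp slab [ -29.  -115.8] 41.9977426263369 force [ 0.4 -0.5  0. ]
[-1.78626525e+02  9.07781998e-02  6.39827702e+01]
```

```bash
python3 -m crank '[{"offset":[0.0015,0.003,0],"spin":0.6},{"offset":[0.003,0.006,0],"spin":0.6},{"offset":[0.0042,0.009,0],"spin":0.6},{"offset":[0.0051,0.011,0],"spin":0.6},{"offset":[0.0057,0.0122,0],"spin":0.6},{"offset":[0.006,0.0128,0],"spin":0.6},{"offset":[0.0062,0.0131,0],"spin":0.6},{"offset":[0.0062,0.0131,0],"spin":0.6}]' && python3 o.py && python3 -m crank '[{"offset":[0.0001,0.0003,0],"spin":0},{"offset":[0.0002,0.0005,0],"spin":0},{"offset":[0.0003,0.0007,0],"spin":0},{"offset":[0.0004,0.0009,0],"spin":0},{"offset":[0.0004,0.0009,0],"spin":0},{"offset":[0.0004,0.0009,0],"spin":0},{"offset":[0.0004,0.0009,0],"spin":0},{"offset":[0.0004,0.0009,0],"spin":0}]' && python3 o.py
```

```text
clock: 37.77
eef_pos: [497.4, -45.4, 42.4]
eef_rot: [-3.118, 0.002, 1.127]
wrist_force: [-2.3, -4.3, 2.2]
finger_gap: 75.3
tcp slab [ -28.8 -101.6] 42.412351890132605 force [-0.2 -4.8  2.2]
clock: 38.43
eef_pos: [497.8, -44.5, 42.4]
eef_rot: [-3.118, 0.002, 1.127]
wrist_force: [-2.6, -2.8, 1.2]
finger_gap: 75.1
tcp slab [ -28.9 -100.6] 42.41486387928842 force [-1.2 -3.7  1.2]
```

```bash
python3 -m crank '[{"offset":[-0.003,-0.005,0],"spin":0},{"offset":[-0.006,-0.012,0],"spin":0},{"offset":[-0.006,-0.012,0.04],"spin":0},{"offset":[-0.006,-0.012,0.08],"spin":0},{"offset":[-0.006,-0.01,0.12],"spin":7},{"offset":[0.005,0.005,0.16],"spin":14},{"offset":[0.015,0.02,0.2],"spin":21},{"offset":[0.025,0.035,0.23],"spin":28}]' 1 && python3 -m crank '[{"offset":[0.01,0.015,0.02],"spin":7},{"offset":[0.02,0.03,0.04],"spin":14},{"offset":[0.03,0.04,0.06],"spin":21},{"offset":[0.034,0.05,0.075],"spin":28},{"offset":[0.034,0.05,0.083],"spin":35},{"offset":[0.034,0.05,0.083],"spin":42},{"offset":[0.034,0.05,0.083],"spin":49},{"offset":[0.034,0.05,0.083],"spin":56}]' && python3 -m crank '[{"offset":[0,0,0],"spin":6},{"offset":[0,0,0],"spin":6},{"offset":[0,0,0],"spin":6},{"offset":[0,0,0],"spin":6},{"offset":[0,0,0],"spin":6},{"offset":[0,0,0],"spin":6},{"offset":[0,0,0],"spin":6},{"offset":[0,0,0],"spin":6}]'
cat > e.py <<'E'
from o import *
ps=[shot('wrist') for _ in range(8)]
p=ps[0];p['pixels']=np.mean([q['pixels'] for q in ps],0).astype(np.uint8)
g=np.array([[-110,-110],[110,-110],[110,110],[-110,110]],float)
w=np.c_[g@Rm.T+C,np.full(4,77)]
H=cv2.getPerspectiveTransform(proj(p,w).astype(np.float32),((g+110)*4).astype(np.float32))
im=cv2.warpPerspective(p['pixels'],H,(880,880),flags=cv2.INTER_CUBIC)
cv2.imwrite('pics/e.png',im[::-1,:,::-1]);b=im.astype(float)
# saturated/edge profiles: median abs gradient near expected line over band
def edge(axis,pos,lo,hi):
    r=[]
    k=slice(int((lo+110)*4),int((hi+110)*4));s=int((pos-5+110)*4);e=int((pos+5+110)*4)
    blk=b[k,s:e] if axis=='x' else b[s:e,k].transpose(1,0,2)
    gr=np.abs(np.gradient(cv2.GaussianBlur(blk,(3,3),0),axis=1)).sum(2)
    m=np.median(gr,0);n=len(m);i=m.argsort()[::-1][:6]
    out=[]
    for h in (slice(0,gr.shape[0]//2),slice(gr.shape[0]//2,None)):
        q=np.median(gr[h],0);out.append(round(pos-5+(q*np.arange(n))[q>.5*q.max()].sum()/q[q>.5*q.max()].sum()/4,1))
    return out
for nm,a in dict(aL=('x',-90,-85,-35),dL=('x',-90,-20,85),bR=('x',90,-85,20),cR=('x',90,40,85),aB=('y',-90,-85,20),bB=('y',-90,38,85),dT=('y',90,-85,-38),cT=('y',90,-20,85),ab=('x',30,-85,-35),dc=('x',-30,38,85),da=('y',-30,-85,-38),cb=('y',30,38,85)).items(): print(nm,edge(*a))
E
python3 e.py; python3 o.py
```

```text
clock: 39.1
eef_pos: [522.7, -9.6, 275.2]
eef_rot: [-3.12, 0.002, 1.621]
wrist_force: [-0.0, -0.2, 0.0]
finger_gap: 94.1
clock: 39.77
eef_pos: [556.6, 40.0, 358.2]
eef_rot: [-3.12, 0.002, 2.605]
wrist_force: [-0.3, 0.4, 1.6]
finger_gap: 94.1
clock: 40.43
eef_pos: [556.6, 40.0, 358.2]
eef_rot: [-3.12, 0.002, 2.709]
wrist_force: [-0.4, -0.0, 0.1]
finger_gap: 94.0
aL [np.float64(-87.8), np.float64(-87.0)]
dL [np.float64(-89.5), np.float64(-89.4)]
bR [np.float64(89.0), np.float64(88.7)]
cR [np.float64(89.3), np.float64(89.6)]
aB [np.float64(-89.6), np.float64(-89.9)]
bB [np.float64(-89.2), np.float64(-89.1)]
dT [np.float64(88.7), np.float64(88.8)]
cT [np.float64(87.1), np.float64(87.3)]
ab [np.float64(30.3), np.float64(29.8)]
dc [np.float64(-28.8), np.float64(-28.1)]
da [np.float64(-29.4), np.float64(-28.0)]
cb [np.float64(28.1), np.float64(27.7)]
tcp slab [-12.   1.] 358.19140145542144 force [-0.4 -0.2  0.4]
```

```bash
cat >> e.py <<'E'
print('---')
ra=b[:,:,2]/(b[:,:,0]+5)
def outer(axis,sgn,lo,hi):
    o=[]
    for t in np.linspace(lo,hi,9):
        k=int((t+110)*4);sl=slice(k-4,k+5)
        l=(ra[sl,:].mean(0) if axis=='x' else ra[:,sl].mean(1))
        pos=sgn*np.arange(78,104,.25);v=np.array([l[int(round((q+110)*4))] for q in pos if abs(q)<109.5])
        if sgn<0: pass
        i=np.argmin(np.abs(np.gradient(v))*0-np.abs(np.gradient(cv2.GaussianBlur(v[None],(9,1),0)[0]))*(v<.95)) 
        mid=(v[:12].clip(0,1.0).mean()+v[-12:].mean())/2; j=np.where(v<mid)[0]
        o.append(pos[j[0]] if len(j) else np.nan)
    return np.round(o,1)
for nm,a in dict(aL=('x',-1,-85,-36),dL=('x',-1,-24,85),bR=('x',1,-85,22),cR=('x',1,36,82),aB=('y',-1,-85,22),bB=('y',-1,38,85),dT=('y',1,-85,-38),cT=('y',1,-22,85)).items(): print(nm,*outer(*a))
gy=b.sum(2)
for nm,(ax,pos,lo,hi) in dict(ab=('x',30,-85,-35),dc=('x',-30,38,85),da=('y',-30,-85,-38),cb=('y',30,38,85)).items():
    k=slice(int((lo+110)*4),int((hi+110)*4));s=slice(int((pos-5+110)*4),int((pos+5+110)*4))
    blk=gy[k,s] if ax=='x' else gy[s,k].T
    n=blk/np.median(blk,1,keepdims=True); print(nm,[ (round(pos-5+np.argmin(h.mean(0)[4:-4])/4+1,1)) for h in np.array_split(n,3)],np.round(np.median(n,0)[::2],2))
E
python3 e.py | sed -n '/---/,$p'
```

```text
---
aL -90.2 -90.5 -90.5 -90.5 -90.2 -90.2 -90.2 -87.8 -87.8
dL -90.8 -90.5 -91.0 -91.0 -90.5 -90.2 -90.5 -90.5 -89.8
bR 88.2 87.8 78.0 78.0 78.0 78.0 78.0 78.0 78.0
cR 78.0 78.0 78.0 78.0 78.0 78.0 78.0 78.0 78.0
aB -89.8 -90.0 -90.0 -89.8 -89.8 -90.8 -90.2 -90.2 -90.0
bB -91.8 -92.0 -91.8 -91.8 -91.2 -91.5 -91.8 -91.8 -91.8
dT 89.0 88.8 89.0 88.8 88.8 88.8 88.8 88.8 88.5
cT 87.2 87.5 87.2 87.2 87.8 87.8 87.8 87.8 87.5
ab [np.float64(33.5), np.float64(26.0), np.float64(29.8)] [1.02 1.02 1.02 1.02 1.02 1.02 1.02 0.98 0.89 0.92 0.97 0.98 1.   1.02
 1.01 1.   1.   1.   1.   1.  ]
dc [np.float64(-29.8), np.float64(-30.0), np.float64(-26.2)] [1.   1.   1.   1.   1.01 1.01 1.02 1.04 0.97 0.81 0.69 0.81 1.   1.08
 1.07 1.02 0.93 0.8  0.66 0.58]
da [np.float64(-26.2), np.float64(-26.2), np.float64(-26.2)] [1.   1.   1.   1.02 1.03 1.02 1.06 1.01 0.88 0.75 0.78 1.   1.24 1.35
 1.31 1.06 0.71 0.5  0.51 0.6 ]
cb [np.float64(28.2), np.float64(27.5), np.float64(27.8)] [1.05 1.05 1.04 0.96 0.79 0.63 0.59 0.72 0.93 1.03 1.05 1.03 1.01 1.
 1.   1.   1.   1.   1.   1.  ]
```

```bash
python3 -m crank '[{"offset":[0.003,-0.02,-0.01],"spin":-7},{"offset":[0.006,-0.045,-0.02],"spin":-14},{"offset":[0.009,-0.07,-0.03],"spin":-21},{"offset":[0.012,-0.095,-0.05],"spin":-28},{"offset":[0.014,-0.115,-0.08],"spin":-35},{"offset":[0.015,-0.13,-0.11],"spin":-42},{"offset":[0.015,-0.137,-0.14],"spin":-49},{"offset":[0.015,-0.137,-0.17],"spin":-56}]' 0.3 && python3 -m crank '[{"offset":[0,0,-0.01],"spin":-7},{"offset":[0,0,-0.02],"spin":-14},{"offset":[0,0,-0.03],"spin":-21},{"offset":[0,0,-0.04],"spin":-28},{"offset":[0,0,-0.05],"spin":-34.6},{"offset":[0,0,-0.06],"spin":-34.6},{"offset":[0,0,-0.06],"spin":-34.6},{"offset":[0,0,-0.06],"spin":-34.6}]' && python3 o.py;  python3 -c "
from o import *
print(np.rad2deg(manip.read_state()['eef_rot']),manip.read_state()['eef_pos'])"
```

```text
clock: 41.9
eef_pos: [571.4, -98.5, 186.7]
eef_rot: [-3.12, 0.002, 1.724]
wrist_force: [1.4, -0.1, 0.1]
finger_gap: 43.9
clock: 42.57
eef_pos: [571.2, -98.5, 126.5]
eef_rot: [-3.119, 0.002, 1.124]
wrist_force: [0.6, -0.2, 0.5]
finger_gap: 28.2
tcp slab [  60.7 -117.9] 126.5218833545248 force [0.6 0.1 0.5]
[-1.78727022e+02  1.40667261e-01  6.44135809e+01] [571.24711425 -98.48929255 126.52188335]
```

```bash
python3 -m crank '[{"offset":[0,0,-0.03],"spin":0},{"offset":[0,0,-0.06],"spin":0},{"offset":[0,0,-0.0785],"spin":0},{"offset":[0,0,-0.0845],"spin":0},{"offset":[0.002,0.0045,-0.0845],"spin":0},{"offset":[0.004,0.0085,-0.0845],"spin":0},{"offset":[0.0055,0.0116,-0.0845],"spin":0},{"offset":[0.0058,0.0122,-0.0845],"spin":0}]' && python3 o.py && python3 -m crank '[{"offset":[0.0002,0.0005,0],"spin":0},{"offset":[0.0004,0.0009,0],"spin":0},{"offset":[0.0006,0.0013,0],"spin":0},{"offset":[0.0008,0.0017,0],"spin":0},{"offset":[0.001,0.0021,0],"spin":0},{"offset":[0.001,0.0021,0],"spin":0},{"offset":[0.001,0.0021,0],"spin":0},{"offset":[0.001,0.0021,0],"spin":0}]' && python3 o.py
```

```text
clock: 43.23
eef_pos: [578.2, -85.7, 43.6]
eef_rot: [-3.122, 0.002, 1.125]
wrist_force: [-0.4, 0.6, -0.6]
finger_gap: 28.2
tcp slab [  61.4 -103.3] 43.62053522347482 force [-0.6  0.4 -0.6]
clock: 43.9
eef_pos: [579.2, -84.2, 44.0]
eef_rot: [-3.122, 0.002, 1.125]
wrist_force: [-1.9, -3.3, 4.7]
finger_gap: 28.4
tcp slab [  61.7 -101.6] 44.02938732521723 force [-0.3 -3.8  4.7]
```

```bash
python3 -m crank '[{"offset":[0.0001,0.0003,0],"spin":0},{"offset":[0.0002,0.0005,0],"spin":0},{"offset":[0.0003,0.0007,0],"spin":0},{"offset":[0.0004,0.0009,0],"spin":0},{"offset":[0.0004,0.0009,0],"spin":0},{"offset":[0.0004,0.0009,0],"spin":0},{"offset":[0.0004,0.0009,0],"spin":0},{"offset":[0.0004,0.0009,0],"spin":0}]' && python3 o.py && python3 -m crank '[{"offset":[-0.003,-0.005,0],"spin":0},{"offset":[-0.006,-0.012,0],"spin":0},{"offset":[-0.006,-0.012,0.04],"spin":0},{"offset":[-0.006,-0.012,0.08],"spin":0},{"offset":[-0.008,0,0.12],"spin":7},{"offset":[-0.012,0.02,0.16],"spin":14},{"offset":[-0.016,0.045,0.2],"spin":21},{"offset":[-0.02,0.07,0.23],"spin":28}]' 1 && python3 -m crank '[{"offset":[0,0.015,0.02],"spin":7},{"offset":[-0.002,0.03,0.04],"spin":14},{"offset":[-0.003,0.04,0.06],"spin":21},{"offset":[-0.003,0.053,0.075],"spin":28},{"offset":[-0.003,0.053,0.083],"spin":35},{"offset":[-0.003,0.053,0.083],"spin":42},{"offset":[-0.003,0.053,0.083],"spin":49},{"offset":[-0.003,0.053,0.083],"spin":56}]' && python3 -m crank '[{"offset":[0,0,0],"spin":6},{"offset":[0,0,0],"spin":6},{"offset":[0,0,0],"spin":6},{"offset":[0,0,0],"spin":6},{"offset":[0,0,0],"spin":6},{"offset":[0,0,0],"spin":6},{"offset":[0,0,0],"spin":6},{"offset":[0,0,0],"spin":6}]'; python3 e.py; python3 o.py wrist
```

```text
clock: 44.57
eef_pos: [579.6, -83.4, 44.0]
eef_rot: [-3.122, 0.002, 1.125]
wrist_force: [-2.0, -4.3, 1.9]
finger_gap: 28.1
tcp slab [  61.7 -100.6] 44.04767846807296 force [ 0.1 -4.7  1.9]
clock: 45.23
eef_pos: [559.7, -17.4, 271.2]
eef_rot: [-3.124, 0.002, 1.619]
wrist_force: [1.4, 0.3, -0.0]
finger_gap: 78.1
clock: 45.9
eef_pos: [556.7, 35.4, 354.2]
eef_rot: [-3.124, 0.002, 2.602]
wrist_force: [0.7, -0.4, 0.7]
finger_gap: 94.0
clock: 46.57
eef_pos: [556.7, 35.4, 354.2]
eef_rot: [-3.124, 0.002, 2.706]
wrist_force: [0.6, 0.8, 0.3]
finger_gap: 94.1
aL [np.float64(-87.5), np.float64(-88.3)]
dL [np.float64(-89.4), np.float64(-89.6)]
bR [np.float64(89.2), np.float64(88.8)]
cR [np.float64(89.2), np.float64(89.3)]
aB [np.float64(-89.6), np.float64(-90.1)]
bB [np.float64(-87.4), np.float64(-87.5)]
dT [np.float64(88.8), np.float64(88.8)]
cT [np.float64(88.6), np.float64(88.9)]
ab [np.float64(30.3), np.float64(29.2)]
dc [np.float64(-28.6), np.float64(-28.8)]
da [np.float64(-28.3), np.float64(-29.0)]
cb [np.float64(29.9), np.float64(29.3)]
---
aL -87.8 -88.0 -88.0 -90.5 -90.2 -90.2 -90.2 -90.5
[... 534 characters left out ...]
[np.float64(-29.5), np.float64(-29.8), np.float64(-29.8)] [1.   1.   1.   1.   1.   1.01 1.02 1.05 1.05 0.85 0.6  0.53 0.75 1.06
 1.1  1.09 0.97 0.79 0.61 0.56]
da [np.float64(-26.5), np.float64(-26.5), np.float64(-26.2)] [1.01 1.01 1.01 1.03 1.04 1.05 1.11 1.01 0.81 0.72 0.89 1.08 1.21 1.25
 1.14 0.92 0.7  0.58 0.57 0.56]
cb [np.float64(29.5), np.float64(29.2), np.float64(29.5)] [1.01 1.01 1.02 1.03 1.03 1.03 0.99 0.86 0.71 0.64 0.73 0.9  1.02 1.04
 1.02 1.01 1.   0.99 1.   0.99]
tcp slab [-10.   -3.1] 354.1736793318329 force [ 0.7  0.3 -1.1]
wrist slabxy [ 61.5 -30.5] rel yaw 92.5 err 0.155
wrist slabxy [-59.9  30.4] rel yaw 89.8 err 0.059
wrist slabxy [-29.9 -60.5] rel yaw 180.2 err 0.063
```

```bash
python3 -c "
from cell import manip
print(manip.sign_off(), manip.read_state()['clock'])"
```

```text
the job is handed in; nothing more can be done
the job is handed in; nothing more can be done
```

The pinwheel layer is finished and handed in at about 47 s of the 72 s allowed. No verdict was reported.

- **carton_c:** I pushed it into place with the open fingers, first -y, then +x, then -y against carton_b. I never gripped or lifted it.
- **carton_d:** I gripped the white carton from the bench and left the orange look-alike alone. I lowered it onto the deck until the wrist force showed contact and released it there, then pushed it against carton_a and carton_c.
- **Mending:** The first check showed carton_a about 1 mm out. Pushing it in overshot and moved carton_a and carton_d 1.5 mm against the other two, so I pushed carton_b and carton_c up to match.

**Last checks (wrist camera, slab frame):**
- **Outer faces:** The -x, -y and +y faces are flush to about 0.3 mm, at -90.3, -90.1 and +89 mm. My more reliable edge test failed on the +x face. A rougher one put it at about 89 mm, with carton_b and carton_c within 0.5 mm of each other.
- **Seams:** They show only as thin dark lines, about 1 mm at most, the clearest being between carton_d and carton_c.
- **Box fits:** They put carton_a within about 0.5 mm of its place and carton_d within 0.4 mm. carton_b's fit was poor because of shadow (2.5° off, contradicting its straight edges), and carton_c had no fit in that picture.
- **Not checked by eye:** My 12 picture views were used up before the mending pushes, so the final state was measured but not looked at. I did not re-measure the bystanders; no unexpected contact force was seen in the readings at the end of each move.

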